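Set out the wooden toys on their display boards

ROBOT

A 7-joint arm with a two-finger parallel gripper is mounted at the origin on the work surface. World frame = base frame: x ahead of the robot, y to its left, z up, the work surface at z = 0. Lengths are in m, angles in rad, forces in N, time in s.
With the tool pointing down it reaches from about 0.425 to 0.95 m from the base axis. Payload 4.7 kg.
Tool frame: the origin (TCP) lies on the centre line of the jaws, within the pads' length; the fingertips stand 14 mm ahead of it and the grasp point (between the pads) lies 5 mm behind it; z points along the fingers, y is the line along which they close (so a half turn about z gives the same grasp; the last joint's range is limited). The gripper opens to 87 mm and grips with 3 to 60 N. Pads are 19 mm wide; open, the fingers measure 117 mm over their backs; the gripper's body (75 mm by 190 mm) begins 51 mm behind the grasp point.
Start: joints at [1.191, 0.469, -0.049, 1.532, 0.024, 1.141, -0.082], TCP at [0.232, -0.634, 0.237] pointing down, gripper open.
Joint ranges: [-2.59, 2.59], [-0.33, 1.99], [-1.39, 1.29], [0.1, 2.45], [-1.04, 4.18], [0.21, 1.99], [-2.66, 2.66]. Speed limits (rad/s): [2.57, 2.57, 3.14, 3.14, 3.14, 3.14, 3.14].

INTERFACE

Orientations are given as [roll, pitch, yaw] about the fixed x, y, z axes, in that order (R = Rz(yaw) Ry(pitch) Rx(roll)).
In Python, from rig import r, claw, planner, eyes, job, sensors gives the robot as it stands. Calls block until the motion is done:
- r.move_pose(position, orientation): joint-space move of the TCP to a pose.
- r.move_l(position, speed=0.15, ori=None): straight line of the TCP; ori=None keeps the orientation; speed is the mean speed in m/s.
- r.goto_joints(angles): joint-space move.
- claw.gripper_to(opening): finger opening in m; the grip force is fixed at half the most; returns when the fingers have stopped.
- r.wait(seconds).
- planner.solve_ik(position, orientation): joint angles nearest the present ones, or None.
- eyes.snapshot(name): name is "side" or "top"; returns (picture, depth): 480x640x3 uint8, red, green, blue; 480x640 float32, m along the optical axis (not along the pixel's ray), 0 where there is no reading.
- eyes.camera_params(name): a dict with "camera_matrix" (3x3 intrinsics, pixels), "origin" and "rotation" of the camera in the world. Camera axes: x right, y up, looking along -z (the intrinsics and any distortion apply to the point x, -y, -z); pixel columns grow to the right and rows downward; lengths in m; the calibration is good to about 2 mm. A picture is of the moment at which its call begins. camera_params takes no time and is no camera call.
A pose or a line that the arm cannot do raises r.Unreachable and nothing moves.
- job.finish_job(): hands the job in; it is judged then, once.
Readings, each from a call of its own:
- sensors.get_time_s(): time.
- sensors.get_qpos(): joint angles.
- sensors.get_qvel(): joint speeds.
- sensors.get_effort(): joint torques, N m.
- sensors.get_ee_pos(): TCP position.
- sensors.get_tool_rot(): TCP orientation.
- sensors.get_ft_force(): force on the tool from outside, world axes, zero at the start.
- sensors.get_moment(): the same for the moment, N m.
- sensors.get_width(): finger opening in m.
- sensors.get_grasp_force(): force on a finger pad.
Only numpy, scipy, OpenCV 4.12 (cv2) and the standard library are available. Lean on these libraries where they do the work, as an engineer would, in place of code of your own. Each camera call takes 0.05 s, during which the arm holds its last target. There are 200 camera calls.

TASK

Dress the toy shop counter: stand each of the four wooden toys (car, house, peg doll, rainbow) upright on the display board whose dark inlay has the shape of its footprint, centred on the inlay and lined up with it (either way round is fine). Set them down rather than dropping them, and leave the ribbon spool and the little tin that stand among them where they are.

Things in the scene. Friction and masses are not known exactly. Their poses are not given: they have to be found in the camera images.
- car: Plain wooden racing car on four fixed wheels, 96 mm long (x), 52 wide over the wheels, 58 high at the driver's head (20 across, at x = -10). Body bar 32 mm wide, 8 to 34 mm above ground; wheels 28 mm across at x = 18 to 46 either way: grip the bare body at x = 0. Origin: centre of footprint at ground level, z up. 110 to 205 g. Like all toys upright, turned up to 1.2 rad.
- house: Plain wooden toy house, 70 mm long (x), 48 mm wide (y); upright walls 42 mm high, then a gable roof without eaves, ridge along x at 66 mm; small chimney to 69 mm. Origin: centre of its footprint at ground level, z up. 150 to 270 g.
- doll: Plain wooden peg doll: round body 44 mm across with upright sides to 34 mm, then a round head 30 mm across, top at 69 mm. Origin: centre of its round foot at ground level, z up. 75 to 135 g.
- rainbow: Plain wooden rainbow: three nested arches in one piece, standing like a bridge, 100 mm long (x), 26 mm thick (y, flat faces), 54 mm high in the middle; feet from 20 to 50 mm either side of the middle, open arch 24 mm high between. Grip across its thickness at the middle, where wood is 24 to 54 mm above ground. Origin: centre of footprint at ground level, z up. 90 to 165 g.
- car_board: Fixed white board with thin wooden edging, 120 (x) x 88 mm (y), flat top 6 mm above the counter; nothing stands up from it. Origin: centre of its underside. The dark inlay, flush and centred, shows the car from above: a bar 100 x 36 mm along x with four wheel marks at its sides, 58 mm over all. Turned up to 0.5 rad.
- house_board: Fixed white board with thin wooden edging, 120 (x) x 88 mm (y), flat top 6 mm above the counter; nothing stands up from it. Origin: centre of its underside. The dark inlay, flush and centred, shows the house's footprint: one rectangle 74 mm (x) by 52 mm (y). Turned up to 0.5 rad.
- doll_board: Fixed white board with thin wooden edging, 120 (x) x 88 mm (y), flat top 6 mm above the counter; nothing stands up from it. Origin: centre of its underside. The dark inlay, flush and centred, shows the doll's footprint: one round disc 48 mm across. Turned up to 0.5 rad.
- rainbow_board: Fixed white board with thin wooden edging, 120 (x) x 88 mm (y), flat top 6 mm above the counter; nothing stands up from it. Origin: centre of its underside. The dark inlay, flush and centred, shows the rainbow's two feet: two rectangles, each 34 (x) by 30 mm (y), centred 35 mm either side of the middle along x. Turned up to 0.5 rad.
- spool: Bystander: small ribbon spool standing on its end, cardboard flanges 38 mm across, red ribbon, 24 mm high, among the toys and boards. Origin: centre of its underside. To be left where it is.
- tin: Bystander: small round blue tin with a steel lid, 41 mm across, 34 mm high, among the toys and boards. Origin: centre of its underside. To be left where it is.
Mind the look-alikes: they are no part of the job. What is shaped like the doll but blue or turquoise is not meant.

How it is judged:
At the end, for the whole second after the job is handed in: Each toy at rest on its own board, let go: origin within 12 mm of the board's centre from above and 2 to 10 mm above its underside, upright within 0.12 rad; car, house and rainbow with x within 0.22 rad of the board's x, either way round (horizontal distance between car and car_board below 0.012 m and z of car in the frame of car_board between 0.002 and 0.01 m and angle between each of car, house, doll, rainbow's own z axis and vertical below 0.12 rad and linear speed of each of car, house, doll, rainbow below 0.02 m/s and angular speed of each of car, house, doll, rainbow below 0.2 rad/s and angle between the x axis of car and the x axis of car_board, either way round below 0.22 rad and horizontal distance between house and house_board below 0.012 m and z of house in the frame of house_board between 0.002 and 0.01 m and angle between the x axis of house and the x axis of house_board, either way round below 0.22 rad and horizontal distance between doll and doll_board below 0.012 m and z of doll in the frame of doll_board between 0.002 and 0.01 m and horizontal distance between rainbow and rainbow_board below 0.012 m and z of rainbow in the frame of rainbow_board between 0.002 and 0.01 m and angle between the x axis of rainbow and the x axis of rainbow_board, either way round below 0.22 rad); the robot touches nothing.
It fails at once if a toy is dropped or thrown (it moves faster than 0.6 m/s while not gripped) ((linear speed of car above 0.6 m/s and contact force between the fingers and car below 0.05 N) or (linear speed of house above 0.6 m/s and contact force between the fingers and house below 0.05 N) or (linear speed of doll above 0.6 m/s and contact force between the fingers and doll below 0.05 N) or (linear speed of rainbow above 0.6 m/s and contact force between the fingers and rainbow below 0.05 N)).
It fails at once if the ribbon spool is shifted by more than 25 mm or knocked over (distance of spool from where it was at the start of the episode above 0.025 m or angle between spool's own z axis and vertical above 0.5 rad).
It fails at once if the tin is shifted by more than 25 mm or knocked over (distance of tin from where it was at the start of the episode above 0.025 m or angle between tin's own z axis and vertical above 0.5 rad).
It also fails if it takes over 118 s, if anything falls off the work surface, if the arm or the gripper's body presses on something with over 40 N, if the wrist force passes 120 N, or if a joint passes its speed limit or range.

## Working session

There is one attempt and no reset: what is moved stays moved. The work goes in short steps, each a Python script; the robot and the scene stay as the last script left them, time stands still between calls to the robot, and variables do not carry over. Pictures are saved under pics/ and viewed, at most 14 in all, crops included, and the job is handed in when it is done.

```bash
ls; mkdir -p pics; python3 - <<'E'
from rig import r, claw, planner, eyes, job, sensors
import cv2,numpy as np
for n in("top","side"):
    im,d=eyes.snapshot(n); cv2.imwrite(f"pics/{n}0.png",im[:,:,::-1]); np.savez(f"{n}0.npz",im=im,d=d)
    p=eyes.camera_params(n); print(n,p,(d>0).mean())
print(sensors.get_time_s(),sensors.get_tool_rot())
E
```

```text
pics
top {'camera_matrix': array([[465.06814972,   0.        , 319.78639423],
       [  0.        , 465.06814972, 241.33648554],
       [  0.        ,   0.        ,   1.        ]]), 'origin': array([ 0.29962673, -0.01365042,  0.98049111]), 'rotation': array([ 0.20940928,  0.00623839, -1.7753383 ])} 0.9961588541666667
side {'camera_matrix': array([[443.14309309,   0.        , 325.85081792],
       [  0.        , 443.14309309, 237.62290914],
       [  0.        ,   0.        ,   1.        ]]), 'origin': array([0.17456822, 0.37696832, 0.6217144 ]), 'rotation': array([ 0.7597362 , -0.01582322, -2.45185692])} 0.9959798177083333
0.1 [-3.13988588e+00  6.97830949e-05  3.50862280e-01]
```

View pics/top0.png

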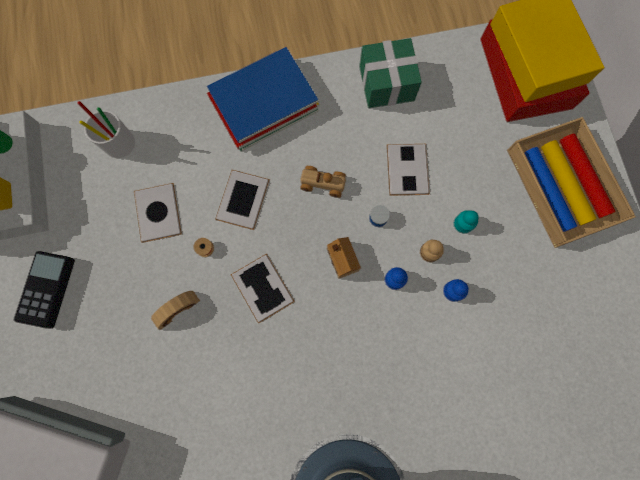

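View pics/side0.png

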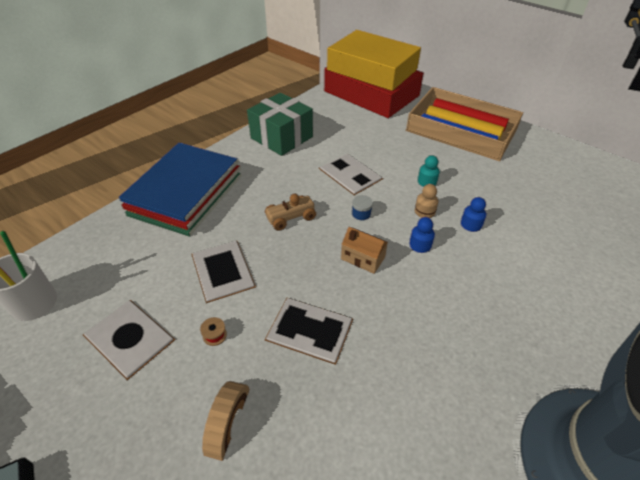

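Top view: the car is at (324,181), house (343,257), rainbow (175,309), spool (204,246) and tin (379,216).
Boards: doll (157,212), house (243,199), car (262,287) and rainbow (407,169).
Doll candidates: natural wood (432,250), blue (397,278) and (456,290), turquoise (466,221). The plain wooden one at (432,250) fits, because blue and turquoise are excluded. I'll confirm it in a crop.

```bash
cat > vis.py <<'E'
import cv2,numpy as np
from scipy.spatial.transform import Rotation as R
from rig import eyes
def cam(n):
    p=eyes.camera_params(n); return p["camera_matrix"],np.array(p["origin"]),R.from_euler("xyz",p["rotation"]).as_matrix()
def rays(n,uv):
    K,o,M=cam(n); uv=np.atleast_2d(uv).astype(float)
    d=np.c_[(uv[:,0]-K[0,2])/K[0,0],-(uv[:,1]-K[1,2])/K[1,1],-np.ones(len(uv))]
    return o,d@M.T
def plane(n,uv,z):
    o,d=rays(n,uv); return (o+d*((z-o[2])/d[:,2])[:,None])[:,:2]
def cloud(n,d):
    v,u=np.mgrid[:480,:640]; o,g=rays(n,np.c_[u.ravel(),v.ravel()]); P=o+g*d.reshape(-1,1); P[d.ravel()==0]=np.nan
    return P.reshape(480,640,3)
def rect(xy):
    """centre, (long,short), yaw of long side"""
    c,(a,b),_=q=cv2.minAreaRect((xy*1000).astype(np.float32)); B=cv2.boxPoints(q)
    e=max(B[1]-B[0],B[2]-B[1],key=np.linalg.norm); y=(np.arctan2(e[1],e[0])+np.pi/2)%np.pi-np.pi/2
    return np.array(c)/1000,np.array(sorted((a,b))[::-1]),y
def inlay(n,im,xy,rad=.065,z=.006):
    """dark pixels around xy on board plane -> rect"""
    v,u=np.mgrid[:480,:640]; P=plane(n,np.c_[u.ravel(),v.ravel()],z)
    m=(np.linalg.norm(P-xy,axis=1)<rad)&(im.max(2).ravel()<60)
    m=cv2.morphologyEx(m.reshape(480,640).astype(np.uint8),cv2.MORPH_OPEN,np.ones((3,3))).ravel()>0
    return rect(P[m]),P[m].mean(0)
def toy(C,xy,zlo,zhi=.08,rad=.06):
    P=C.reshape(-1,3); m=(np.linalg.norm(P[:,:2]-xy,axis=1)<rad)&(P[:,2]>zlo)&(P[:,2]<zhi)
    return P[m]
E
cat > m1.py <<'E'
from vis import *
np.set_printoptions(precision=4,suppress=True)
Z={n:np.load(n+"0.npz") for n in("top","side")}
C={n:cloud(n,Z[n]["d"]) for n in Z}
for n in C: P=C[n].reshape(-1,3); print(n,"table z",np.nanmedian(P[:,2][abs(P[:,2])<.03]),np.nanstd(P[:,2][abs(P[:,2])<.004]))
for k,uv in dict(doll=(157,212),house=(243,199),car=(262,287),rainbow=(407,169)).items():
    x=plane("top",uv,.006)[0]
    for n in Z: print(k,"board",n,*inlay(n,Z[n]["im"],x))
for k,uv,z,lo in(("car",(324,181),.03,.012),("house",(343,257),.05,.012),("doll",(432,250),.05,.012),("doll head",(432,250),.05,.045),("rainbow",(175,309),.05,.012),("rainb top",(175,309),.05,.035),("spool",(204,246),.024,.012),("tin",(379,216),.034,.012),("blue1",(397,278),.05,.012),("blue2",(456,290),.05,.012),("teal",(466,221),.05,.012)):
    x=plane("top",uv,z)[0]; rad=.06 if k in("car","house") or "rainb" in k else .035
    for n in("top","side"):
        P=toy(C[n],x,lo,rad=rad); print(k,n,len(P),*rect(P[:,:2]),P[:,2].max())
    P=np.vstack([toy(C[n],x,lo,rad=rad) for n in C]); print("   both",*rect(P[:,:2]))
im=Z["top"]["im"][190:310,360:490]; cv2.imwrite("pics/crop.png",cv2.resize(im[:,:,::-1],None,fx=4,fy=4))
E
python3 m1.py
```

```text
top table z 0.0007537117935530468 0.0016552367077535045
side table z -0.00020230422269384984 0.0011576417187732578
doll board top (array([0.6416, 0.2847]), array([43.7579, 41.4178]), np.float32(-0.13576901)) [0.642  0.2848]
doll board side (array([0.642 , 0.2847]), array([44.4262, 43.5833]), np.float32(-0.56318104)) [0.6419 0.2851]
house board top (array([0.6331, 0.0972]), array([72.2335, 49.4439]), np.float32(-0.46101964)) [0.6332 0.0972]
house board side (array([0.6339, 0.0979]), array([70.2942, 48.6586]), np.float32(-0.46953726)) [0.6332 0.0985]
car board top (array([0.4324, 0.0896]), array([97.9901, 55.0308]), np.float32(0.3351947)) [0.4319 0.0893]
car board side (array([0.4331, 0.0897]), array([96.6236, 54.9585]), np.float32(0.34222865)) [0.4321 0.0901]
rainbow board top (array([ 0.6267, -0.2747]), array([99.0065, 27.7609]), np.float32(-0.18209589)) [ 0.6256 -0.2745]
rainbow board side (array([ 0.6276, -0.2738]), array([98.2161, 25.279 ]), np.float32(-0.17969918)) [ 0.6255 -0.273 ]
car top 920 [ 0.6314 -0.0822] [95.8214 54.6185] 1.159815 0.06080019762507971
car side 1027 [ 0.632
[... 1581 characters left out ...]
both [ 0.5303 -0.1831] [41.7461 41.6795] 0.34887612
blue1 top 391 [ 0.3917 -0.1863] [43.0284 42.0365] 1.0612346 0.07177824833808333
blue1 side 616 [ 0.3928 -0.1822] [43.497  36.2097] 0.37002933 0.07082766507740867
   both [ 0.3925 -0.1858] [44.9595 42.7749] 0.9412643
blue2 top 423 [ 0.3428 -0.299 ] [43.0779 39.8795] 0.069467664 0.07166521205137566
blue2 side 583 [ 0.3442 -0.2944] [43.5694 34.5886] 0.18237996 0.06981662410022127
   both [ 0.3438 -0.2981] [45.3535 41.4706] 0.069467664
teal top 417 [ 0.4783 -0.3567] [43.4595 36.9581] 0.372725 0.07161447511725616
teal side 477 [ 0.4794 -0.3535] [43.5314 33.056 ] 0.41590953 0.07059947095601427
   both [ 0.4793 -0.356 ] [45.8978 37.5479] 0.3727243
```

View pics/crop.png

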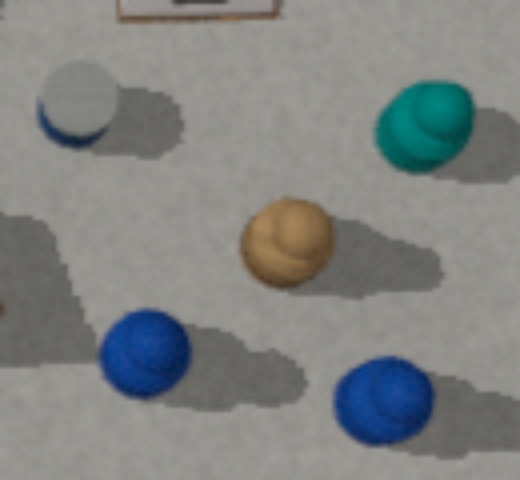

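The plain wooden doll is at crop (290,243), which is full-image (432,250). It is natural wood, standing between the blue and turquoise look-alikes. The measured sizes fit the descriptions, so I'll check reach and start.

```bash
cat > act.py <<'E'
from rig import r, claw, planner, sensors
import numpy as np
from math import pi
#     pick xy, yaw, board xy, yaw, grasp height, pre-opening
T=dict(house=((.457,-.088),.172,(.6335,.0976),-.465,.028,.072),
 car=((.632,-.0817),1.15,(.4328,.0897),.339,.022,.056),
 doll=((.434,-.272),1.17,(.642,.285),.87,.021,.066),
 rainbow=((.4232,.2735),-1.122,(.627,-.2742),-.181,.040,.050))
HI=.20
def best(xy,yaw,z):
    c=[]
    for y in(yaw,yaw+pi,yaw-pi):
        if abs(y)>1.5*pi: continue
        q=[planner.solve_ik([*xy,h],[pi,0,y]) for h in(z,HI)]
        if all(a is not None for a in q): c.append((np.abs(np.array(q[1])-sensors.get_qpos()).max(),y))
    return min(c) if c else None
def go(xy,z,y): # approach
    r.move_pose([*xy,HI],[pi,0,y])
def do(k,bias=(0,0)):
    p,py,b,by,zg,op=T[k]; z=zg-.005; F=sensors
    _,y=best(p,py,z); claw.gripper_to(op); go(p,z,y); r.move_l([*p,z+.05],.25); r.move_l([*p,z],.1)
    w=claw.gripper_to(0); print(k,"gripped",F.get_width(),F.get_grasp_force(),F.get_ft_force(),F.get_time_s())
    if F.get_grasp_force()<3: print("NO GRASP"); return
    r.move_l([*p,z+.02],.06); r.move_l([*p,HI],.2)
    _,y=best(b,by,z+.007); go(b,z,y); print(" carried",F.get_width(),F.get_grasp_force(),F.get_ft_force())
    r.move_l([*b,z+.03],.2); r.move_l([*b,z+.0075],.04); r.wait(.2)
    print(" down",F.get_ft_force(),F.get_ee_pos(),F.get_time_s())
    claw.gripper_to(F.get_width()+.018); r.wait(.1); r.move_l([*b,z+.06],.15); r.move_l([*b,HI],.3)
    print(" done",F.get_time_s())
E
python3 - <<'E'
from act import *
np.set_printoptions(precision=3,suppress=True)
for k,(p,py,b,by,zg,op) in T.items(): print(k,best(p,py,zg-.005),best(b,by,zg+.002))
if all(best(T[k][0],T[k][1],.03) and best(T[k][2],T[k][3],.03) for k in T): do("house")
E
```

```text
house (np.float64(1.3209482048144836), 0.172) (np.float64(0.8388571218358247), 2.6765926535897933)
car (np.float64(0.725899322123386), 1.15) (np.float64(1.3808883596902906), -2.802592653589793)
doll (np.float64(0.4059547238065091), 1.17) (np.float64(1.4846566502715297), 4.011592653589793)
rainbow (np.float64(1.0264697323907963), -4.263592653589793) (np.float64(1.368119596603803), -0.181)
house gripped 0.047622843553294804 29.99945973046124 [-0.166 -1.82   2.397] 4.6917
 carried 0.047731715826578834 29.999508513137698 [-0.44  -0.572 -1.96 ]
 down [-0.044  0.729 -2.259] [0.634 0.098 0.031] 8.9
 done 10.7
```

```bash
python3 - <<'E'
from act import *
np.set_printoptions(precision=3,suppress=True)
do("car"); do("doll")
from rig import eyes; import cv2
im,d=eyes.snapshot("top"); np.savez("top1.npz",im=im,d=d); cv2.imwrite("pics/top1.png",im[:,:,::-1])
E
```

```text
car gripped 0.03168963411399832 29.999962113797665 [ 0.943 -0.698 -0.915] 14.6583
 carried 0.03191855216452376 29.999825572595 [-0.458  0.194 -2.559]
 down [-0.285  0.422 -1.055] [0.433 0.09  0.025] 18.9667
 done 20.775
doll gripped 0.043193044394678706 29.98200995489242 [ 0.561 -0.255  2.948] 24.675
 carried 0.04312440481112886 29.98604750182494 [-0.265 -0.862 -1.517]
 down [ 0.104 -0.601 -0.885] [0.642 0.285 0.024] 30.0833
 done 31.9083
```

View pics/top1.png

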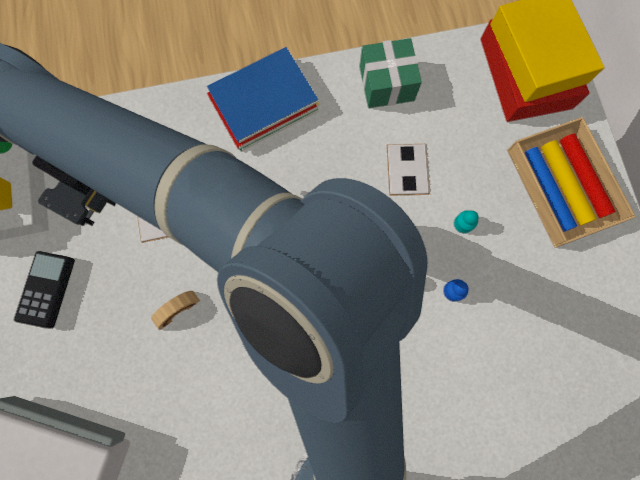

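The arm hides the boards in this view. The rainbow (175,309) and its board (407,169) are unchanged. I'll place the rainbow, then swing clear and check everything.

```bash
cat > check.py <<'E'
from vis import *
np.set_printoptions(precision=4,suppress=True)
def check(tag):
    B=dict(house=(.6335,.0976,-.465),car=(.4328,.0897,.339),doll=(.642,.285,0),rainbow=(.627,-.2742,-.181))
    for n in("top","side"):
        im,d=eyes.snapshot(n); cv2.imwrite(f"pics/{n}{tag}.png",im[:,:,::-1]); C=cloud(n,d)
        for k,(x,y,a) in B.items():
            P=toy(C,np.array((x,y)),.016,rad=.033 if k=="doll" else .058)
            if len(P)<50: print(k,n,"hidden");continue
            c,s,w=rect(P[:,:2]); print(k,n,len(P),"off mm",(c-(x,y))*1000,"size",s,"dyaw",w-a,"zmax",P[:,2].max())
        for k,x in dict(spool=(.5413,.1955),tin=(.5303,-.1831)).items():
            P=toy(C,np.array(x),.012,rad=.035)
            if len(P)>50: print(k,n,(rect(P[:,:2])[0]-x)*1000)
E
python3 - <<'E'
from act import *
np.set_printoptions(precision=3,suppress=True)
do("rainbow")
r.goto_joints([1.191, 0.469, -0.049, 1.532, 0.024, 1.141, -0.082])
from check import check; check(2); print(sensors.get_time_s())
E
```

```text
rainbow gripped 0.025541396224158068 29.9956769381972 [-0.303 -0.359  2.003] 35.2083
 carried 0.02590585058956057 29.996436918411664 [-0.058  0.371 -0.717]
 down [ 1.02  -0.262 -1.98 ] [ 0.627 -0.274  0.043] 40.4
 done 42.15
house top 951 off mm [-2.1849  0.6994] size [72.0236 49.2122] dyaw 0.0009200275 zmax 0.07954045579456204
car top 999 off mm [-2.1281  0.5426] size [96.3472 54.4566] dyaw 0.0028226376 zmax 0.06756269217228539
doll top 444 off mm [-7.5579 -3.7292] size [43.2862 34.6458] dyaw -1.0068291 zmax 0.07903016324810297
rainbow top 659 off mm [-2.8593  1.4245] size [98.7078 27.9956] dyaw 0.008208394 zmax 0.06460025291221261
spool top [-1.0169  0.0726]
tin top [-1.2492 -0.5356]
house side 1363 off mm [-0.2034  2.0178] size [73.0142 48.6824] dyaw 0.0072607696 zmax 0.07601021762054294
car side 1799 off mm [-0.5339  1.5618] size [96.3963 54.2156] dyaw -0.0055788755 zmax 0.06463473127995734
doll side 990 off mm [-6.9105  0.7598] size [43.3935 34.0071] dyaw 1.2883888 zmax 0.07665452061197353
rainbow side 726 off mm [-0.5221  2.3131] size [99.0943 29.524 ] dyaw 0.012693286 zmax 0.062332342599273005
spool side [0.8996 0.4131]
tin side [0.8757 0.8605]
44.1833
```

View pics/side2.png

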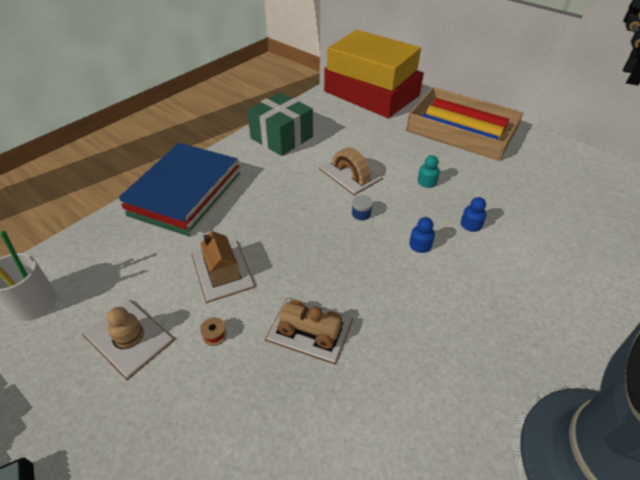

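All four toys stand on their boards: house (222,262), car (308,322), doll (124,328) and rainbow (350,165). The doll's offset reading is biased because one side of its body is hidden, so I'll measure it from the head.

```bash
python3 - <<'E'
from vis import *
b=np.array((.642,.285))
for n in("top","side"):
    im,d=eyes.snapshot(n); C=cloud(n,d); P=toy(C,b,.05,.09,rad=.033); c,s,_=rect(P[:,:2]); print(n,(c-b)*1000,s)
    if n=="side": cv2.imwrite("pics/dollcrop.png",cv2.resize(im[290:385,75:185,::-1],None,fx=5,fy=5,interpolation=cv2.INTER_CUBIC))
E
```

```text
top [-5.13208008 -1.93481445] [28.68288803 26.00687027]
side [-3.66009521  0.24911499] [27.23358917 26.53478241]
```

View pics/dollcrop.png

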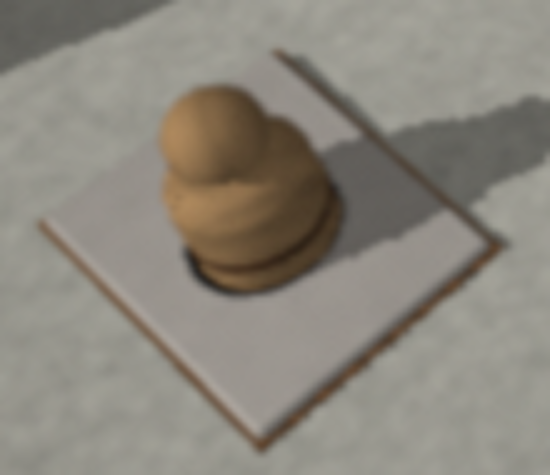

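```bash
python3 - <<'E'
from vis import *
from scipy.optimize import least_squares
def fit(C,b):
    H=toy(C,b,.050,.09,rad=.033); s=least_squares(lambda p:np.linalg.norm(H-p,axis=1)-.015,[*b,.058],loss="soft_l1",f_scale=.001).x
    P=toy(C,b,.016,.034,rad=.033); c=least_squares(lambda p:np.linalg.norm(P[:,:2]-p,axis=1)-.022,b,loss="soft_l1",f_scale=.001).x
    print("head",(s[:2]-b)*1000,s[2],"body",(c-b)*1000,len(P))
fit(cloud("side",np.load("side0.npz")["d"]),np.array((.434,-.272)))
im,d=eyes.snapshot("side"); fit(cloud("side",d),np.array((.642,.285)))
E
```

```text
head [ 2.65120001 -2.57277312] 0.053951606004070195 body [ 2.71685683 -2.60568533] 162
head [-0.93289946 -0.77291035] 0.05936206151894166 body [-0.7584349  -0.88468943] 217
```

The doll's head sits directly over its body, so it is upright, and it is about 1 mm off centre. The arm is clear, so I'm handing in.

```bash
python3 -c "
from rig import job; print(job.finish_job())"
```

```text
the job is handed in; nothing more can be done
None
```

The job is handed in: all four toys stand on their own boards, each within about 3 mm of centre and the car, house and rainbow lined up with their inlays, and the spool and tin are where they were (the hand-in returned no score).

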